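Make up the staining kit and the collecting kit

ROBOT

A 6-joint arm with a two-finger parallel gripper is mounted at the origin on the work surface. World frame = base frame: x ahead of the robot, y to its left, z up, the work surface at z = 0. Lengths are in m, angles in rad, forces in N, time in s.
With the tool pointing down it reaches from about 0.3 to 0.875 m from the base axis. Payload 6.4 kg.
Tool frame: the origin (TCP) lies midway between the tips of the shut fingers; the grasp point (between the pads) lies 19 mm behind it (ctrl.pinch_z is the distance from the TCP to the grasp point, in m); z points along the fingers, y is the line along which they close (so a half turn about z gives the same grasp; the last joint's range is limited). The gripper opens to 85 mm and grips with 20 to 120 N. Pads are 22 mm wide; open, the fingers measure 114 mm over their backs; the gripper's body (76 mm by 85 mm) begins 54 mm behind the grasp point. The pads swing forward as they close: fully open they stand 13 mm farther back than shut.
Start: joints at [-1.52, 0.181, 1.607, -0, 1.354, -0.206], TCP at [0.146, -0.556, 0.231] pointing down, gripper open.
Joint ranges: [-2.99, 2.99], [-0.89, 2.07], [0.3, 2.58], [-1.14, 4.28], [0, 2.63], [-3.12, 3.12]. Speed limits (rad/s): [2.57, 2.57, 3.01, 3.14, 3.14, 3.14].

INTERFACE

Orientations are given as a unit quaternion [w, x, y, z].
In Python, from bench import ctrl gives the robot as it stands.
- The arm moves only by the tool apply_moves, never from a script. Its argument "moves" is a list of rows, each an object with "jaw": the opening, from 0 (shut) to 1 (fully open); "offset": the shift along the tool's x, y, z in mm, a list of three; "rot": the turn, a rotation vector about the tool's x, y, z in degrees, a list of three. In form: [{"jaw": jaw, "offset": [dx, dy, dz], "rot": [ax, ay, az]}, ...]. A call has exactly 5 rows; each row shifts and turns the commanded pose from where the row before left it, along the tool's axes as they then stand; what a row does not reach is not made up. A row lasts 1/8 s, in which the tool goes at most 62.5 mm and 10.7 degrees, less where a joint would pass 70% of its speed; a pose out of reach is approached as far as the arm can. A call is refused whole if a number of a shift passes 62.5 or a number of a turn 10.7, either way. A call with a gripper value outside its range is refused whole. The fingers move at their own pace and stop on an object; the grip force is fixed at half the most. Time passes only in rows, so rows that do not move let the fingers close, or fill a call up. It gives the time, the measured TCP pose, the force, the opening and the grip force at its end, in the units of the state.
- ctrl.get_obs(): the state, without advancing time (a new reading comes with each control period).
- ctrl.camera(name): name is "scene" or "top"; returns (picture, depth): 384x512x3 uint8, red, green, blue; 384x512 float32, m along the optical axis (not along the pixel's ray), 0 where there is no reading.
- ctrl.camera_params(name): a dict with "K" (3x3 intrinsics, pixels), "dist" ([k1, k2, p1, p2, k3] as OpenCV has them; the pictures are not rectified), "cam_to_world" (4x4, takes a point from camera to world coordinates). Camera axes: x right, y down, z forward; pixel columns grow to the right and rows downward; lengths in m; the calibration is good to about 2 mm. A picture is of the moment at which its call begins. camera_params takes no time and is no camera call.
- ctrl.hand_in(): hands the job in; it is judged then, once.
Trained networks look in the newest picture that a camera, given by its name, has taken for a name from the list of things; names that differ only in an ending like _2 or _b are one class to them, and where a whole thing is asked for, a point or a joint stands for the part that bears it (a point fixed in the world has none). Each returns a list of dicts, best first, with "score" (0 to 1); they miss things now and then, are a little off and sometimes report something else, mostly with a low value. They report only what shows in the picture. A call takes as long as a camera call. They do not tell look-alikes from the thing itself.
- ctrl.outline_of(camera, target): "region" (384x512 bool, what is visible of it) and "position" ([column, row] in pixels, amid what is visible of it).
The state is a dict: "time_s": time; "q": joint angles; "dq": joint speeds; "joint_efforts": joint torques, N m; "eef_pos": TCP position; "eef_rot": TCP orientation; "wrist_force": force on the tool from outside, world axes, zero at the start; "torque": the same for the moment, N m; "opening": opening from 0.0 (shut) to 1.0 (fully open); "grasp_force": force on a finger pad.
Only numpy, scipy, OpenCV 4.12 (cv2) and the standard library are available. Lean on these libraries where they do the work, as an engineer would, in place of code of your own. Each camera call takes 0.05 s, during which the arm holds its last target. There are 200 camera calls.

TASK

Make up the two kits: in the blue tray, stand the brown bottle with the black cap in the bay with the white pad and the white porcelain crucible in the plain bay; in the green tray, stand the jar with the yellow lid in the bay with the white pad and the black loupe in the plain bay. Set each one down upright on the floor of its bay without letting it drop, roughly centred. Leave the white-capped bottle, the red-lidded jar and the stack of dishes standing where they are.

Things in the scene. Friction and masses are not known exactly. Their poses are not given: they have to be found in the camera images.
- blue_tray: Blue plastic kit tray, fixed to the bench top, 78 mm (its x) by 152 mm (its y). Origin at the centre of its underside, z up. Floor 4 mm thick; rim and the middle divider are 4 mm thick and reach 12 mm above the bench. The divider parts it into two bays, each 70 x 70 mm inside, centred 37 mm from the origin along its y axis: the bay at +y has a square white pad (58 mm, flush with the floor), the bay at -y has a plain blue floor. It may lie at any yaw.
- green_tray: Green plastic kit tray, fixed to the bench top, 78 mm (its x) by 152 mm (its y). Origin at the centre of its underside, z up. Floor 4 mm thick; rim and the middle divider are 4 mm thick and reach 12 mm above the bench. The divider parts it into two bays, each 70 x 70 mm inside, centred 37 mm from the origin along its y axis: the bay at +y has a square white pad (58 mm, flush with the floor), the bay at -y has a plain green floor. It may lie at any yaw.
- black_cap_bottle: Small brown (amber) bottle with a black cap: body 34 mm across and 42 mm high with a paper label, cap 23 mm across, 62 mm high in all, about 70 g. Stands upright on the bench; origin at the centre of its underside, z up; round, so its yaw is of no account.
- white_cap_bottle: Bystander: the same brown bottle but with a white cap (body 34 mm across, 42 mm high; 62 mm in all). Stands upright on the bench; origin at the centre of its underside, z up; round, so its yaw is of no account.
- yellow_lid_jar: Frosted pale sample jar with a yellow lid: 40 mm across all the way up, 52 mm high, about 70 g. Stands upright on the bench; origin at the centre of its underside, z up; round, so its yaw is of no account.
- red_lid_jar: Bystander: the same frosted jar but with a red lid (40 mm across, 52 mm high). Stands upright on the bench; origin at the centre of its underside, z up; round, so its yaw is of no account.
- crucible: White porcelain crucible with its lid on (the lid is part of it): 44 mm across up to 36 mm high, with a small knob 12 mm across on top, 46 mm high in all, about 80 g. Stands upright on the bench; origin at the centre of its underside, z up; round, so its yaw is of no account.
- loupe: Black standing loupe (magnifier) with two thin steel bands and a bluish lens on top: 38 mm across (39 mm at the bands), 40 mm high, about 60 g. Stands upright on the bench; origin at the centre of its underside, z up; round, so its yaw is of no account.
- petri_stack: Bystander: stack of three pale petri dishes, one solid body 60 mm across and 45 mm high, with a yellowish disc on top, standing beyond the stock. Stands upright on the bench; origin at the centre of its underside, z up; round, so its yaw is of no account.
Mind the look-alikes: they are no part of the job. What is shaped like the yellow_lid_jar but purple is not meant.

How it is judged:
By the outcome, as a careful person would: the job done as asked, in the order asked, and still so for the second after the job is handed in, with the robot touching nothing.
It also fails if it takes over 128 s, if anything falls off the work surface, if the arm or the gripper's body presses on something with over 40 N, if the wrist force passes 120 N, or if a joint passes its speed limit or range.

## Working session

There is one attempt and no reset: what is moved stays moved. The work goes in short steps, Python scripts to look and compute and a tool call to move; the robot and the scene stay as the last step left them, time stands still between calls to the robot, and variables do not carry over. Pictures are saved under pics/ and viewed, at most 14 in all, crops included, and the job is handed in when it is done.

Besides the shell and the picture viewer there is one more tool, called after "Request:" by a JSON object that holds its "name" and its "arguments", one argument or row to a line. apply_moves: Moves the arm, as the interface text tells. Its arguments: {"type":"object","properties":{"moves":{"type":"array"}},"required":["moves"]}

```bash
ls; mkdir -p pics
python3 - <<'E'
from bench import ctrl
import cv2,numpy as np
o=ctrl.get_obs();print(o['time_s'],o['eef_pos'],o['eef_rot'],o['opening'],ctrl.pinch_z)
for n in("top","scene"):
    p,d=ctrl.camera(n);cv2.imwrite(f"pics/{n}0.png",cv2.resize(p[:,:,::-1],(768,576)));q=ctrl.camera_params(n);print(n,np.round(q["K"],1).tolist(),q["dist"],np.round(q["cam_to_world"],3).tolist())
E
```

```text
pics
0.0 [ 0.14603036 -0.55557523  0.23037725] [-8.90975973e-04  9.91767546e-01  1.28048172e-01  7.68609657e-05] 1.000052969917292 0.0187
top [[490.5, 0.0, 257.0], [0.0, 490.5, 196.1], [0.0, 0.0, 1.0]] [-0.16852353  0.          0.          0.          0.        ] [[-0.018, -0.997, 0.081, 0.491], [-1.0, 0.017, -0.014, 0.017], [0.012, -0.082, -0.997, 1.142], [0.0, 0.0, 0.0, 1.0]]
scene [[439.5, 0.0, 251.1], [0.0, 439.5, 193.3], [0.0, 0.0, 1.0]] [-0.01287109  0.          0.          0.          0.        ] [[0.12, 0.79, -0.601, 1.112], [0.993, -0.099, 0.068, -0.074], [-0.006, -0.605, -0.796, 0.805], [0.0, 0.0, 0.0, 1.0]]
```

View pics/top0.png

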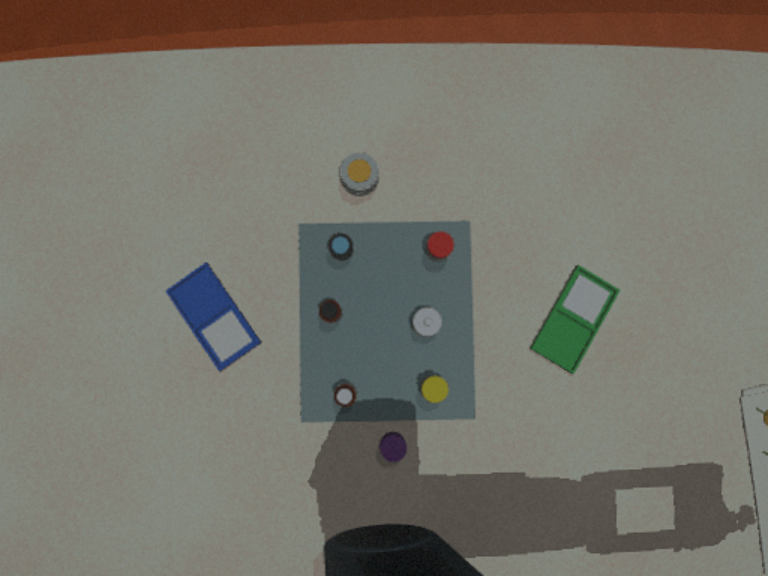

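View pics/scene0.png

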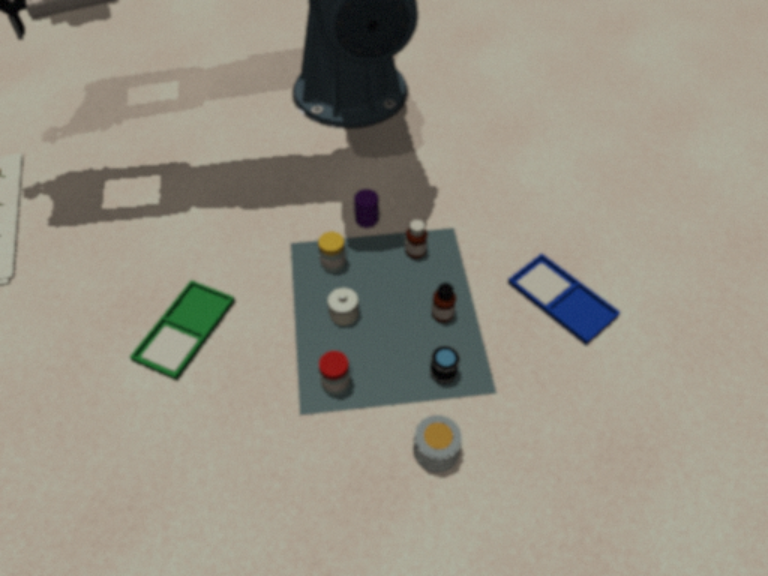

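The top view (768-wide) shows the black-cap bottle at (330,310), crucible (427,321), loupe (340,245) and yellow jar (434,389). The blue tray is at (213,317) with its pad at the lower right, and the green tray is at (575,319) with its pad at the upper right. Look-alikes are white cap (344,396), red lid (440,244) and purple (392,447). Next I'll measure positions.

```bash
cat > h.py <<'E'
from bench import ctrl
import cv2,numpy as np
def ray_z(cam,px,z):
    P=ctrl.camera_params(cam);T=np.array(P["cam_to_world"])
    u=cv2.undistortPoints(np.float64(px).reshape(-1,1,2),np.array(P["K"]),np.array(P["dist"])).reshape(-1,2)
    r=np.c_[u,np.ones(len(u))]@T[:3,:3].T
    return T[:3,3]+r*((z-T[2,3])/r[:,2])[:,None]
def cloud(cam,px,d):
    P=ctrl.camera_params(cam);T=np.array(P["cam_to_world"])
    u=cv2.undistortPoints(np.float64(px).reshape(-1,1,2),np.array(P["K"]),np.array(P["dist"])).reshape(-1,2)
    z=d[px[:,1],px[:,0]];ok=z>0
    return (np.c_[u,np.ones(len(u))]*z[:,None])[ok]@T[:3,:3].T+T[:3,3],px[ok]
E
python3 - <<'E'
from h import *
H=dict(black_cap_bottle=.062,white_cap_bottle=.062,yellow_lid_jar=.052,red_lid_jar=.052,crucible=.036,loupe=.04,petri_stack=.045)
for cam in("top","scene"):
    p,d=ctrl.camera(cam)
    for n in list(H)+["blue_tray","green_tray"]:
        for r in ctrl.outline_of(cam,n)[:4]:
            m=r["region"];px=np.argwhere(m)[:,::-1].copy()
            c,px=cloud(cam,px,d)
            if "tray" in n:
                w=ray_z(cam,px,.008)
                (cx,cy),s,a=cv2.minAreaRect(np.float32(w[:,:2]*1000))
                rgb=p[px[:,1],px[:,0]].astype(int);wh=rgb.min(1)>100
                bp=ray_z(cam,px[wh],.004).mean(0)*1000;pl=ray_z(cam,px[~wh],.008).mean(0)*1000
                print(cam,n,round(r["score"],2),"rect",np.round([cx,cy,*s,a],1),"pad",np.round(bp),wh.sum())
            else:
                h=H[n];k=abs(c[:,2]-h)<.005
                print(cam,n,round(r["score"],2),np.round(r["position"]),"zmax",round(np.percentile(c[:,2],98)*1000),"depthtop",np.round(np.r_[c[k,:2].mean(0),(c[k,:2].max(0)+c[k,:2].min(0))/2, np.ptp(c[k,:2],0)]*1000),k.sum(),"rgb",p[px[k][:,1],px[k][:,0]].mean(0).round())
E
```

```text
top black_cap_bottle 0.77 [219. 208.] zmax 65 depthtop [557.  85. 558.  85.  20.  20.] 79 rgb [37. 39. 38.]
top white_cap_bottle 0.63 [229. 261.] zmax 65 depthtop [433.  65. 432.  65.  20.  20.] 82 rgb [123. 127. 130.]
top yellow_lid_jar 0.54 [287. 258.] zmax 56 depthtop [441. -67. 442. -67.  36.  36.] 224 rgb [126. 122.  40.]
top yellow_lid_jar 0.5 [261. 294.] zmax 56 depthtop [354.  -5. 353.  -5.  38.  36.] 227 rgb [52. 35. 62.]
top red_lid_jar 0.5 [291. 165.] zmax 55 depthtop [654. -80. 654. -79.  37.  38.] 237 rgb [121.  43.  40.]
top red_lid_jar 0.18 [227. 260.] zmax 65 depthtop [436.  62. 433.  65.  27.  25.] 17 rgb [62. 48. 41.]
top crucible 0.58 [284. 216.] zmax 47 depthtop [539. -58. 539. -59.  43.  41.] 260 rgb [124. 129. 133.]
top petri_stack 0.79 [239. 114.] zmax 49 depthtop [770.  38. 772.  38.  60.  57.] 516 rgb [115. 111.  90.]
top blue_tray 0.97 rect [554.9 270.9 153.   78.5  34.3] pad [524. 250.   4.] 596Traceback (most recent call last):
  File "<stdin>", line 13, in <module>
  File "h.py", line 5, in ray_z
    u=cv2.undistortPoints(np.float64(px).reshape(-1,1,2),np.array(P["K"]),np.array(P["dist"])).reshape(-1,2)
      ~~~~~~~~~~~~~~~~~~~^^^^^^^^^^^^^^^^^^^^^^^^^^^^^^^^^^^^^^^^^^^^^^^^^^^^^^^^^^^^^^^^^^^^^
cv2.error: OpenCV(4.12.0) /io/opencv/modules/calib3d/src/undistort.dispatch.cpp:347: error: (-215:Assertion failed) CV_IS_MAT(_src) && CV_IS_MAT(_dst) && (_src->rows == 1 || _src->cols == 1) && (_dst->rows == 1 || _dst->cols == 1) && _src->cols + _src->rows - 1 == _dst->rows + _dst->cols - 1 && (CV_MAT_TYPE(_src->type) == CV_32FC2 || CV_MAT_TYPE(_src->type) == CV_64FC2) && (CV_MAT_TYPE(_dst->type) == CV_32FC2 || CV_MAT_TYPE(_dst->type) == CV_64FC2) in function 'cvUndistortPointsInternal'
```

Run:
```python
from h import *
H=dict(black_cap_bottle=.062,white_cap_bottle=.062,yellow_lid_jar=.052,crucible=.036,loupe=.04)
def tops(cam,p,d,n,px,h):
    c,px=cloud(cam,px,d);k=abs(c[:,2]-h)<.006
    if k.sum()<5: print(cam,n,"few");return
    print(cam,n,"zmax",round(np.percentile(c[:,2],98)*1000),"top",np.round(np.r_[c[k,:2].mean(0),(c[k,:2].max(0)+c[k,:2].min(0))/2,np.ptp(c[k,:2],0)]*1000),k.sum())
for cam in("top","scene"):
    p,d=ctrl.camera(cam)
    for n in (H if cam=="scene" else ["loupe"]):
        for r in ctrl.outline_of(cam,n)[:3]:
            print(round(r["score"],2),end=" ");tops(cam,p,d,n,np.argwhere(r["region"])[:,::-1].copy(),H[n])
    if cam=="top":
        m=np.zeros((384,512),bool);m[148:180,212:244]=1
        tops(cam,p,d,"loupe-box",np.argwhere(m)[:,::-1].copy(),.04)
    for n in["blue_tray","green_tray"]:
        for r in ctrl.outline_of(cam,n)[:2]:
            px=np.argwhere(r["region"])[:,::-1].copy()
            if len(px)<300: print(cam,n,r["score"],len(px));continue
            rgb=p[px[:,1],px[:,0]].astype(int);wh=rgb.min(1)>100
            w=ray_z(cam,px,.010)[:,:2]*1000
            (cx,cy),s,a=cv2.minAreaRect(np.float32(w))
            print(cam,n,round(r["score"],2),"rect",np.round([cx,cy,*s,a],1),"mean",w.mean(0).round(1),wh.sum(),len(px))
            if wh.sum()>50:
                (x,y),s,a=cv2.minAreaRect(np.float32(ray_z(cam,px[wh],.004)[:,:2]*1000));print("  pad",np.round([x,y,*s,a],1))
```

```text
0.73 top loupe few
0.68 top loupe zmax 44 top [656.  68. 656.  68.  36.  37.] 219
0.68 top loupe zmax 46 top [539. -58. 539. -59.  43.  41.] 222
top loupe-box zmax 43 top [657.  68. 657.  68.  38.  37.] 224
top blue_tray 0.68 182
top blue_tray 0.65 rect [555.  269.7 153.2  80.1  34.5] mean [553.6 269.9] 602 2124
  pad [527.1 245.   57.8  70.1  33.7]
top green_tray 0.67 rect [ 540.2 -293.4   81.4  154.    58.2] mean [ 540.  -292.6] 576 2134
  pad [ 572.1 -314.1   57.7   57.9   58.3]
0.6 scene black_cap_bottle zmax 63 top [563.  86. 562.  86.  19.  21.] 70
0.56 scene white_cap_bottle zmax 63 top [436.  66. 434.  66.  22.  21.] 65
0.76 scene yellow_lid_jar zmax 53 top [357.  -4. 356.  -4.  42.  39.] 168
0.64 scene yellow_lid_jar zmax 53 top [443. -68. 441. -67.  40.  37.] 187
0.63 scene crucible zmax 45 top [544. -60. 542. -60.  43.  42.] 254
0.71 scene loupe zmax 41 top [661.  69. 660.  70.  38.  38.] 257
0.3 scene loupe zmax 53 top [671. -82. 667. -82.  20.  38.] 56
scene blue_tray 0.71 rect [557.8 267.7 156.1  87.8  33.8] mean [561.2 269. ] 557 2114
  pad [551.8 270.  155.7  88.4  31.7]
scene blue_tray 0.66 rect [652.9  71.9  38.4  60.2  74.2] mean [653.1  71.5] 0 403
scene green_tray 0.67 rect [ 543.7 -293.7   86.5  158.    58. ] mean [ 547.3 -294.7] 644 2324
  pad [ 535.6 -299.3   80.2  158.9   56. ]
```

Request:
{"name": "apply_moves", "arguments": {
  "moves": [
    {"jaw": 1, "offset": [0, 0, 0], "rot": [0, 0, 10]},
    {"jaw": 1, "offset": [0, 0, 0], "rot": [0, 0, 4.7]},
    {"jaw": 1, "offset": [33, -52, 0], "rot": [0, 0, 0]},
    {"jaw": 1, "offset": [33, -52, 0], "rot": [0, 0, 0]},
    {"jaw": 1, "offset": [33, -52, 0], "rot": [0, 0, 0]}
  ]
}}

```text
time_s: 1.78
eef_pos: [0.2457, -0.3986, 0.2313]
eef_rot: [0.0, 1.0, -0.0, 0.0]
wrist_force: [0.7, -0.5, 0.7]
opening: 1.002
grasp_force: 0.0
```

Request:
{"name": "apply_moves", "arguments": {
  "moves": [
    {"jaw": 1, "offset": [31.4, -48.4, 10], "rot": [0, 0, 0]},
    {"jaw": 1, "offset": [31.4, -48.4, 10], "rot": [0, 0, 0]},
    {"jaw": 1, "offset": [31.4, -48.4, 10], "rot": [0, 0, 0]},
    {"jaw": 1, "offset": [31.4, -48.4, 10], "rot": [0, 0, 0]},
    {"jaw": 1, "offset": [31.4, -48.4, 10], "rot": [0, 0, 0]}
  ]
}}

```text
time_s: 2.4
eef_pos: [0.4029, -0.1566, 0.1815]
eef_rot: [0.0, 1.0, 0.0, 0.001]
wrist_force: [1.3, -1.0, 0.5]
opening: 0.998
grasp_force: 0.0
```

Request:
{"name": "apply_moves", "arguments": {
  "moves": [
    {"jaw": 1, "offset": [31.4, -48.4, 10], "rot": [0, 0, 0]},
    {"jaw": 1, "offset": [31.4, -48.4, 10], "rot": [0, 0, 0]},
    {"jaw": 1, "offset": [31.4, -48.4, 10], "rot": [0, 0, 0]},
    {"jaw": 1, "offset": [31.4, -48.4, 10], "rot": [0, 0, 0]},
    {"jaw": 1, "offset": [31.4, -48.4, 10], "rot": [0, 0, 0]}
  ]
}}

```text
time_s: 3.02
eef_pos: [0.56, 0.0857, 0.1311]
eef_rot: [0.0, 1.0, 0.0, 0.0]
wrist_force: [1.0, -1.2, 0.4]
opening: 1.003
grasp_force: 0.0
```

Request:
{"name": "apply_moves", "arguments": {
  "moves": [
    {"jaw": 1, "offset": [0, 0, 45], "rot": [0, 0, 0]},
    {"jaw": 1, "offset": [0, 0, 45], "rot": [0, 0, 0]},
    {"jaw": 1, "offset": [0, 0, 20], "rot": [0, 0, 0]},
    {"jaw": 1, "offset": [0, 0, 10], "rot": [0, 0, 0]},
    {"jaw": 0.5, "offset": [0, 0, 0], "rot": [0, 0, 0]}
  ]
}}

```text
time_s: 3.65
eef_pos: [0.5595, 0.0837, 0.0119]
eef_rot: [0.0, 1.0, -0.0, 0.0]
wrist_force: [-0.2, 0.4, 0.2]
opening: 0.82
grasp_force: 0.0
```

Request:
{"name": "apply_moves", "arguments": {
  "moves": [
    {"jaw": 0.3, "offset": [0, 0, 0], "rot": [0, 0, 0]},
    {"jaw": 0.2, "offset": [0, 0, 0], "rot": [0, 0, 0]},
    {"jaw": 0.1, "offset": [0, 0, 0], "rot": [0, 0, 0]},
    {"jaw": 0, "offset": [0, 0, 0], "rot": [0, 0, 0]},
    {"jaw": 0, "offset": [0, 0, 0], "rot": [0, 0, 0]}
  ]
}}

```text
time_s: 4.28
eef_pos: [0.5603, 0.0838, 0.013]
eef_rot: [0.0, 1.0, 0.0, 0.002]
wrist_force: [-0.3, 0.6, 6.8]
opening: 0.377
grasp_force: 59.3
```

Request:
{"name": "apply_moves", "arguments": {
  "moves": [
    {"jaw": 0, "offset": [0, 0, -20], "rot": [0, 0, 0]},
    {"jaw": 0, "offset": [0, 0, -50], "rot": [0, 0, 0]},
    {"jaw": 0, "offset": [-12, -55, 0], "rot": [0, 0, 0]},
    {"jaw": 0, "offset": [-12, -55, 0], "rot": [0, 0, 0]},
    {"jaw": 0, "offset": [-11, -55, 0], "rot": [0, 0, 0]}
  ]
}}

```text
time_s: 4.9
eef_pos: [0.5238, 0.2505, 0.083]
eef_rot: [-0.0, 1.0, -0.0, 0.001]
wrist_force: [0.9, 0.1, -1.0]
opening: 0.378
grasp_force: 59.7
```

Request:
{"name": "apply_moves", "arguments": {
  "moves": [
    {"jaw": 0, "offset": [0, 0, 20], "rot": [0, 0, 0]},
    {"jaw": 0, "offset": [0, 0, 20], "rot": [0, 0, 0]},
    {"jaw": 0, "offset": [0, 0, 10], "rot": [0, 0, 0]},
    {"jaw": 0, "offset": [0, 0, 0], "rot": [0, 0, 0]},
    {"jaw": 0, "offset": [0, 0, 0], "rot": [0, 0, 0]}
  ]
}}

```text
time_s: 5.52
eef_pos: [0.5246, 0.2482, 0.0316]
eef_rot: [-0.0, 1.0, -0.001, 0.0]
wrist_force: [0.5, 0.5, -1.5]
opening: 0.378
grasp_force: 59.9
```

Request:
{"name": "apply_moves", "arguments": {
  "moves": [
    {"jaw": 0, "offset": [1, -1, 7], "rot": [0, 0, 0]},
    {"jaw": 0, "offset": [0, 0, 4], "rot": [0, 0, 0]},
    {"jaw": 0, "offset": [0, 0, 2], "rot": [0, 0, 0]},
    {"jaw": 0, "offset": [0, 0, 1], "rot": [0, 0, 0]},
    {"jaw": 0, "offset": [0, 0, 0], "rot": [0, 0, 0]}
  ]
}}

```text
time_s: 6.15
eef_pos: [0.5249, 0.25, 0.0173]
eef_rot: [-0.0, 1.0, 0.0, 0.0]
wrist_force: [0.6, 1.0, -0.3]
opening: 0.384
grasp_force: 59.9
```

Request:
{"name": "apply_moves", "arguments": {
  "moves": [
    {"jaw": 0, "offset": [0, 0, 0.5], "rot": [0, 0, 0]},
    {"jaw": 0, "offset": [0, 0, 0.5], "rot": [0, 0, 0]},
    {"jaw": 0, "offset": [0, 0, 0.5], "rot": [0, 0, 0]},
    {"jaw": 0, "offset": [0, 0, 0], "rot": [0, 0, 0]},
    {"jaw": 0, "offset": [0, 0, 0], "rot": [0, 0, 0]}
  ]
}}

```text
time_s: 6.78
eef_pos: [0.525, 0.25, 0.017]
eef_rot: [0.0, 1.0, 0.0, 0.0]
wrist_force: [-4.5, -1.7, 9.4]
opening: 0.38
grasp_force: 60.4
```

Request:
{"name": "apply_moves", "arguments": {
  "moves": [
    {"jaw": 0.45, "offset": [0, 0, 0], "rot": [0, 0, 0]},
    {"jaw": 0.55, "offset": [0, 0, 0], "rot": [0, 0, 0]},
    {"jaw": 0.8, "offset": [0, 0, 0], "rot": [0, 0, 0]},
    {"jaw": 1, "offset": [0, 0, -10], "rot": [0, 0, 0]},
    {"jaw": 1, "offset": [0, 0, -40], "rot": [0, 0, 0]}
  ]
}}

```text
time_s: 7.4
eef_pos: [0.5228, 0.2494, 0.0643]
eef_rot: [0.001, 1.0, 0.0, -0.003]
wrist_force: [-0.5, -0.4, -0.3]
opening: 0.999
grasp_force: 0.0
```

Request:
{"name": "apply_moves", "arguments": {
  "moves": [
    {"jaw": 1, "offset": [0, 0, -45], "rot": [0, 0, 0]},
    {"jaw": 1, "offset": [4, 60, 0], "rot": [0, 0, 0]},
    {"jaw": 1, "offset": [4, 60, 0], "rot": [0, 0, 0]},
    {"jaw": 1, "offset": [4, 60, 0], "rot": [0, 0, 0]},
    {"jaw": 1, "offset": [4, 60, 0], "rot": [0, 0, 0]}
  ]
}}

```text
time_s: 8.02
eef_pos: [0.5412, 0.0081, 0.1118]
eef_rot: [0.0, 1.0, 0.0, 0.001]
wrist_force: [0.7, -0.5, -0.2]
opening: 1.001
grasp_force: 0.0
```

Request:
{"name": "apply_moves", "arguments": {
  "moves": [
    {"jaw": 1, "offset": [0, 40, 0], "rot": [0, 0, 0]},
    {"jaw": 1, "offset": [0, 29.5, 0], "rot": [0, 0, 0]},
    {"jaw": 1, "offset": [0, 0, 0], "rot": [0, 0, 0]},
    {"jaw": 1, "offset": [0, 0, 25], "rot": [0, 0, 0]},
    {"jaw": 1, "offset": [0, 0, 10], "rot": [0, 0, 0]}
  ]
}}

```text
time_s: 8.65
eef_pos: [0.5401, -0.0583, 0.0748]
eef_rot: [-0.0, 1.0, 0.0, -0.001]
wrist_force: [0.3, -0.1, 0.6]
opening: 0.998
grasp_force: 0.0
```

Run:
```python
from h import *
o=ctrl.get_obs();print(o['eef_pos'])
p,d=ctrl.camera("scene");cv2.imwrite("pics/s1.png",cv2.resize(p[:,:,::-1],(768,576)))
```

```text
[ 0.54006272 -0.05832179  0.07484513]
```

View pics/s1.png

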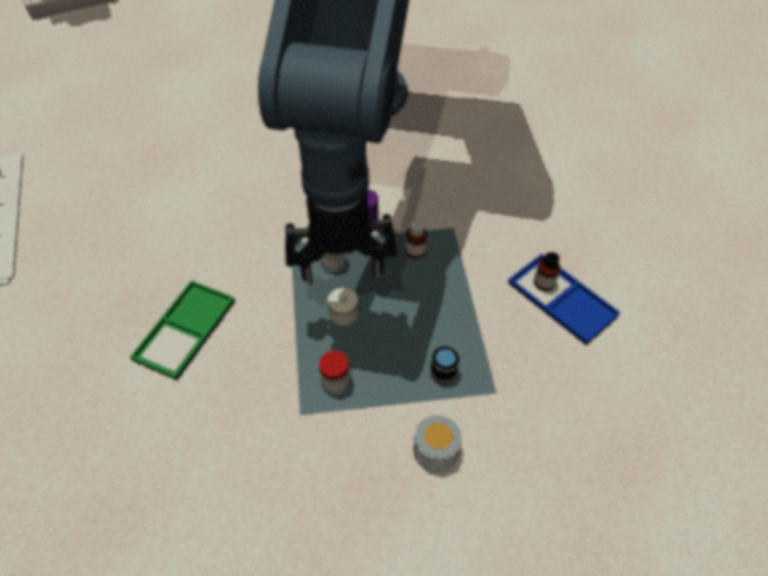

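The bottle stands upright in the blue pad bay, around (547,272), and the gripper is over the crucible. Next I grasp the crucible.

Request:
{"name": "apply_moves", "arguments": {
  "moves": [
    {"jaw": 1, "offset": [0, 0, 35], "rot": [0, 0, 0]},
    {"jaw": 1, "offset": [0, 1, 22], "rot": [0, 0, 0]},
    {"jaw": 1, "offset": [0, 0, 9], "rot": [0, 0, 0]},
    {"jaw": 0.7, "offset": [0, 0, 0], "rot": [0, 0, 0]},
    {"jaw": 0.6, "offset": [0, 0, 0], "rot": [0, 0, 0]}
  ]
}}

```text
time_s: 9.32
eef_pos: [0.5419, -0.0607, 0.0109]
eef_rot: [0.0, 1.0, 0.0, 0.001]
wrist_force: [0.6, -0.0, 0.2]
opening: 0.611
grasp_force: 0.0
```

Request:
{"name": "apply_moves", "arguments": {
  "moves": [
    {"jaw": 0.5, "offset": [0, 0, 0], "rot": [0, 0, 0]},
    {"jaw": 0.4, "offset": [0, 0, 0], "rot": [0, 0, 0]},
    {"jaw": 0.2, "offset": [0, 0, 0], "rot": [0, 0, 0]},
    {"jaw": 0, "offset": [0, 0, 0], "rot": [0, 0, 0]},
    {"jaw": 0, "offset": [0, 0, 0], "rot": [0, 0, 0]}
  ]
}}

```text
time_s: 9.95
eef_pos: [0.542, -0.0608, 0.0113]
eef_rot: [0.0, 1.0, 0.0, 0.001]
wrist_force: [-2.2, 2.2, 7.1]
opening: 0.495
grasp_force: 60.1
```

Request:
{"name": "apply_moves", "arguments": {
  "moves": [
    {"jaw": 0, "offset": [0, 0, -15], "rot": [0, 0, 0]},
    {"jaw": 0, "offset": [0, 0, -35], "rot": [0, 0, 0]},
    {"jaw": 0, "offset": [0, 0, -40], "rot": [0, 0, 0]},
    {"jaw": 0, "offset": [8, -50, 0], "rot": [0, 0, 0]},
    {"jaw": 0, "offset": [8, -50, 0], "rot": [0, 0, 0]}
  ]
}}

```text
time_s: 10.58
eef_pos: [0.5579, 0.0399, 0.1019]
eef_rot: [0.0, 1.0, -0.001, 0.001]
wrist_force: [1.4, 0.0, -1.1]
opening: 0.498
grasp_force: 61.0
```

Request:
{"name": "apply_moves", "arguments": {
  "moves": [
    {"jaw": 0, "offset": [8, -50, 0], "rot": [0, 0, 0]},
    {"jaw": 0, "offset": [8, -50, 0], "rot": [0, 0, 0]},
    {"jaw": 0, "offset": [6, -50, 0], "rot": [0, 0, 0]},
    {"jaw": 0, "offset": [6, -50, 0], "rot": [0, 0, 0]},
    {"jaw": 0, "offset": [0, -51, 0], "rot": [0, 0, 0]}
  ]
}}

```text
time_s: 11.2
eef_pos: [0.5853, 0.292, 0.101]
eef_rot: [-0.0, 1.0, -0.0, 0.001]
wrist_force: [0.7, 0.3, -1.4]
opening: 0.496
grasp_force: 61.0
```

Request:
{"name": "apply_moves", "arguments": {
  "moves": [
    {"jaw": 0, "offset": [0, 0, 20], "rot": [0, 0, 0]},
    {"jaw": 0, "offset": [0, 0, 30], "rot": [0, 0, 0]},
    {"jaw": 0, "offset": [0, 0, 20], "rot": [0, 0, 0]},
    {"jaw": 0, "offset": [0, 0, 0], "rot": [0, 0, 0]},
    {"jaw": 0, "offset": [0, 0, 0], "rot": [0, 0, 0]}
  ]
}}

```text
time_s: 11.82
eef_pos: [0.5857, 0.2901, 0.0307]
eef_rot: [-0.0, 1.0, -0.0, 0.001]
wrist_force: [0.6, 0.7, -1.6]
opening: 0.492
grasp_force: 61.2
```

Expected seat TCP z is about 0.0155.

Request:
{"name": "apply_moves", "arguments": {
  "moves": [
    {"jaw": 0, "offset": [0, -1, 7], "rot": [0, 0, 0]},
    {"jaw": 0, "offset": [0, 0, 4], "rot": [0, 0, 0]},
    {"jaw": 0, "offset": [0, 0, 2], "rot": [0, 0, 0]},
    {"jaw": 0, "offset": [0, 0, 1], "rot": [0, 0, 0]},
    {"jaw": 0, "offset": [0, 0, 0], "rot": [0, 0, 0]}
  ]
}}

```text
time_s: 12.45
eef_pos: [0.5848, 0.2915, 0.0158]
eef_rot: [0.0, 1.0, 0.0, -0.0]
wrist_force: [1.2, 0.1, -0.7]
opening: 0.495
grasp_force: 61.2
```

Request:
{"name": "apply_moves", "arguments": {
  "moves": [
    {"jaw": 0, "offset": [0, 0, 0.5], "rot": [0, 0, 0]},
    {"jaw": 0, "offset": [0, 0, 0.5], "rot": [0, 0, 0]},
    {"jaw": 0, "offset": [0, 0, 0.5], "rot": [0, 0, 0]},
    {"jaw": 0, "offset": [0, 0, 0], "rot": [0, 0, 0]},
    {"jaw": 0, "offset": [0, 0, 0], "rot": [0, 0, 0]}
  ]
}}

```text
time_s: 13.08
eef_pos: [0.585, 0.2915, 0.0154]
eef_rot: [0.0, 1.0, 0.0, 0.0]
wrist_force: [-4.0, -1.3, 6.1]
opening: 0.492
grasp_force: 61.6
```

Request:
{"name": "apply_moves", "arguments": {
  "moves": [
    {"jaw": 0.56, "offset": [0, 0, 0], "rot": [0, 0, 0]},
    {"jaw": 0.65, "offset": [0, 0, 0], "rot": [0, 0, 0]},
    {"jaw": 0.85, "offset": [0, 0, 0], "rot": [0, 0, 0]},
    {"jaw": 1, "offset": [0, 0, -10], "rot": [0, 0, 0]},
    {"jaw": 1, "offset": [0, 0, -45], "rot": [0, 0, 0]}
  ]
}}

```text
time_s: 13.7
eef_pos: [0.5823, 0.2906, 0.067]
eef_rot: [0.001, 1.0, 0.0, -0.003]
wrist_force: [0.7, 0.3, 0.9]
opening: 0.998
grasp_force: 0.0
```

Request:
{"name": "apply_moves", "arguments": {
  "moves": [
    {"jaw": 1, "offset": [0, 0, -45], "rot": [0, 0, 0]},
    {"jaw": 1, "offset": [-20, 55, 0], "rot": [0, 0, 0]},
    {"jaw": 1, "offset": [-22, 55, 0], "rot": [0, 0, 0]},
    {"jaw": 1, "offset": [-22, 55, 0], "rot": [0, 0, 0]},
    {"jaw": 1, "offset": [-22, 55, 0], "rot": [0, 0, 0]}
  ]
}}

```text
time_s: 14.32
eef_pos: [0.4985, 0.0699, 0.1152]
eef_rot: [0.0, 1.0, 0.0, 0.001]
wrist_force: [0.3, -1.3, -0.6]
opening: 1.0
grasp_force: 0.0
```

Request:
{"name": "apply_moves", "arguments": {
  "moves": [
    {"jaw": 1, "offset": [-22, 55, 0], "rot": [0, 0, 0]},
    {"jaw": 1, "offset": [-22, 55, 0], "rot": [0, 0, 0]},
    {"jaw": 1, "offset": [-13, 29, 0], "rot": [0, 0, 0]},
    {"jaw": 1, "offset": [0, 0, 15], "rot": [0, 0, 0]},
    {"jaw": 1, "offset": [0, 0, 0], "rot": [0, 0, 0]}
  ]
}}

```text
time_s: 14.95
eef_pos: [0.4412, -0.067, 0.0985]
eef_rot: [-0.001, 1.0, -0.0, -0.001]
wrist_force: [-0.2, 0.3, 0.4]
opening: 0.997
grasp_force: 0.0
```

Run:
```python
from h import *
o=ctrl.get_obs();print(o['eef_pos'])
p,d=ctrl.camera("scene");cv2.imwrite("pics/s2.png",cv2.resize(p[120:270,200:460,::-1],(780,450)))
```

```text
[ 0.44122916 -0.06699223  0.09849045]
```

View pics/s2.png

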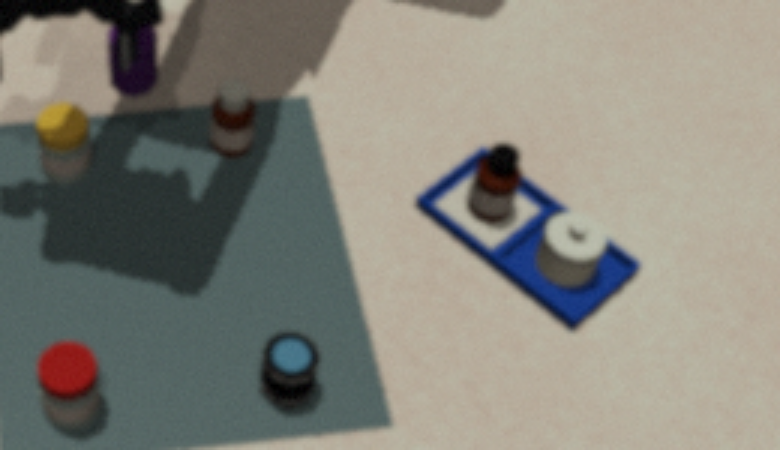

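Both blue-bay items stand upright and central: bottle base at about (493,205) in the crop, crucible at about (570,265). The jar is next.

Request:
{"name": "apply_moves", "arguments": {
  "moves": [
    {"jaw": 1, "offset": [0, 0, 40], "rot": [0, 0, 0]},
    {"jaw": 1, "offset": [0, 0, 30], "rot": [0, 0, 0]},
    {"jaw": 1, "offset": [0, 0, 16], "rot": [0, 0, 0]},
    {"jaw": 0.7, "offset": [0, 0, 0], "rot": [0, 0, 0]},
    {"jaw": 0.6, "offset": [0, 0, 0], "rot": [0, 0, 0]}
  ]
}}

```text
time_s: 15.62
eef_pos: [0.4427, -0.0672, 0.014]
eef_rot: [0.0, 1.0, 0.001, 0.0]
wrist_force: [-0.4, -0.3, 0.3]
opening: 0.611
grasp_force: 0.0
```

Request:
{"name": "apply_moves", "arguments": {
  "moves": [
    {"jaw": 0.5, "offset": [0, 0, 0], "rot": [0, 0, 0]},
    {"jaw": 0.4, "offset": [0, 0, 0], "rot": [0, 0, 0]},
    {"jaw": 0.2, "offset": [0, 0, 0], "rot": [0, 0, 0]},
    {"jaw": 0, "offset": [0, 0, 0], "rot": [0, 0, 0]},
    {"jaw": 0, "offset": [0, 0, 0], "rot": [0, 0, 0]}
  ]
}}

```text
time_s: 16.25
eef_pos: [0.443, -0.0679, 0.0145]
eef_rot: [0.0, 1.0, 0.0, 0.001]
wrist_force: [-0.1, 1.7, 5.0]
opening: 0.455
grasp_force: 59.9
```

Request:
{"name": "apply_moves", "arguments": {
  "moves": [
    {"jaw": 0, "offset": [0, 0, -15], "rot": [0, 0, 0]},
    {"jaw": 0, "offset": [0, 0, -30], "rot": [0, 0, 0]},
    {"jaw": 0, "offset": [0, 0, -30], "rot": [0, 0, 0]},
    {"jaw": 0, "offset": [26, 49, 0], "rot": [0, 0, 0]},
    {"jaw": 0, "offset": [26, 49, 0], "rot": [0, 0, 0]}
  ]
}}

```text
time_s: 16.88
eef_pos: [0.4954, -0.1668, 0.0907]
eef_rot: [0.001, 1.0, 0.001, 0.001]
wrist_force: [1.1, -0.2, -0.2]
opening: 0.453
grasp_force: 60.4
```

Request:
{"name": "apply_moves", "arguments": {
  "moves": [
    {"jaw": 0, "offset": [26, 49, 0], "rot": [0, 0, 0]},
    {"jaw": 0, "offset": [26, 49, 0], "rot": [0, 0, 0]},
    {"jaw": 0, "offset": [25, 49, 0], "rot": [0, 0, 0]},
    {"jaw": 0, "offset": [0, 0, 20], "rot": [0, 0, 0]},
    {"jaw": 0, "offset": [0, 0, 20], "rot": [0, 0, 0]}
  ]
}}

```text
time_s: 17.5
eef_pos: [0.5704, -0.3121, 0.0476]
eef_rot: [-0.0, 1.0, -0.0, -0.0]
wrist_force: [-0.3, 0.7, -0.6]
opening: 0.453
grasp_force: 60.5
```

Seat expected at about 0.0185, so down roughly 29 mm.

Request:
{"name": "apply_moves", "arguments": {
  "moves": [
    {"jaw": 0, "offset": [1, 1, 15], "rot": [0, 0, 0]},
    {"jaw": 0, "offset": [0, 0, 8], "rot": [0, 0, 0]},
    {"jaw": 0, "offset": [0, 0, 3], "rot": [0, 0, 0]},
    {"jaw": 0, "offset": [0, 0, 1.5], "rot": [0, 0, 0]},
    {"jaw": 0, "offset": [0, 0, 0], "rot": [0, 0, 0]}
  ]
}}

```text
time_s: 18.12
eef_pos: [0.5724, -0.3137, 0.0214]
eef_rot: [0.0, 1.0, 0.0, 0.0]
wrist_force: [0.8, -0.8, 0.2]
opening: 0.453
grasp_force: 60.5
```

Request:
{"name": "apply_moves", "arguments": {
  "moves": [
    {"jaw": 0, "offset": [0, 0, 0.5], "rot": [0, 0, 0]},
    {"jaw": 0, "offset": [0, 0, 0.5], "rot": [0, 0, 0]},
    {"jaw": 0, "offset": [0, 0, 0.5], "rot": [0, 0, 0]},
    {"jaw": 0, "offset": [0, 0, 0], "rot": [0, 0, 0]},
    {"jaw": 0, "offset": [0, 0, 0], "rot": [0, 0, 0]}
  ]
}}

```text
time_s: 18.75
eef_pos: [0.572, -0.3135, 0.0193]
eef_rot: [-0.0, 1.0, 0.0, 0.0]
wrist_force: [-0.5, -0.3, -0.2]
opening: 0.454
grasp_force: 60.5
```

Request:
{"name": "apply_moves", "arguments": {
  "moves": [
    {"jaw": 0, "offset": [0, 0, 0.5], "rot": [0, 0, 0]},
    {"jaw": 0, "offset": [0, 0, 0.5], "rot": [0, 0, 0]},
    {"jaw": 0, "offset": [0, 0, 0.5], "rot": [0, 0, 0]},
    {"jaw": 0, "offset": [0, 0, 0], "rot": [0, 0, 0]},
    {"jaw": 0, "offset": [0, 0, 0], "rot": [0, 0, 0]}
  ]
}}

```text
time_s: 19.38
eef_pos: [0.572, -0.3136, 0.0186]
eef_rot: [0.0, 1.0, 0.0, -0.0]
wrist_force: [-2.2, 2.0, 6.0]
opening: 0.452
grasp_force: 60.7
```

Request:
{"name": "apply_moves", "arguments": {
  "moves": [
    {"jaw": 0.52, "offset": [0, 0, 0], "rot": [0, 0, 0]},
    {"jaw": 0.62, "offset": [0, 0, 0], "rot": [0, 0, 0]},
    {"jaw": 0.85, "offset": [0, 0, 0], "rot": [0, 0, 0]},
    {"jaw": 1, "offset": [0, 0, -10], "rot": [0, 0, 0]},
    {"jaw": 1, "offset": [0, 0, -45], "rot": [0, 0, 0]}
  ]
}}

```text
time_s: 20.0
eef_pos: [0.5699, -0.3119, 0.0705]
eef_rot: [-0.002, 1.0, 0.0, -0.003]
wrist_force: [0.6, -0.5, 0.1]
opening: 0.998
grasp_force: 0.0
```

Request:
{"name": "apply_moves", "arguments": {
  "moves": [
    {"jaw": 1, "offset": [0, 0, -45], "rot": [0, 0, 0]},
    {"jaw": 1, "offset": [12, -55, 0], "rot": [0, 0, 0]},
    {"jaw": 1, "offset": [12, -55, 0], "rot": [0, 0, 0]},
    {"jaw": 1, "offset": [12, -55, 0], "rot": [0, 0, 0]},
    {"jaw": 1, "offset": [12, -55, 0], "rot": [0, 0, 0]}
  ]
}}

```text
time_s: 20.62
eef_pos: [0.6205, -0.092, 0.1188]
eef_rot: [0.0, 1.0, -0.0, 0.001]
wrist_force: [-0.1, 0.3, 0.1]
opening: 1.0
grasp_force: 0.0
```

Request:
{"name": "apply_moves", "arguments": {
  "moves": [
    {"jaw": 1, "offset": [12, -55, 0], "rot": [0, 0, 0]},
    {"jaw": 1, "offset": [12, -55, 0], "rot": [0, 0, 0]},
    {"jaw": 1, "offset": [13, -52, 0], "rot": [0, 0, 0]},
    {"jaw": 1, "offset": [0, 0, 10], "rot": [0, 0, 0]},
    {"jaw": 1, "offset": [0, 0, 0], "rot": [0, 0, 0]}
  ]
}}

```text
time_s: 21.25
eef_pos: [0.6561, 0.0683, 0.107]
eef_rot: [0.0, 1.0, 0.0, -0.001]
wrist_force: [-0.1, 0.1, -0.3]
opening: 0.996
grasp_force: 0.0
```

To TCP z of about 0.010, down 97 mm.

Request:
{"name": "apply_moves", "arguments": {
  "moves": [
    {"jaw": 1, "offset": [1, 0, 50], "rot": [0, 0, 0]},
    {"jaw": 1, "offset": [0, 0, 32], "rot": [0, 0, 0]},
    {"jaw": 1, "offset": [0, 0, 15], "rot": [0, 0, 0]},
    {"jaw": 0.7, "offset": [0, 0, 0], "rot": [0, 0, 0]},
    {"jaw": 0.6, "offset": [0, 0, 0], "rot": [0, 0, 0]}
  ]
}}

```text
time_s: 21.88
eef_pos: [0.6593, 0.0679, 0.0126]
eef_rot: [0.0, 1.0, -0.0, 0.001]
wrist_force: [-0.6, 0.6, -0.1]
opening: 0.611
grasp_force: 0.0
```

Request:
{"name": "apply_moves", "arguments": {
  "moves": [
    {"jaw": 0.5, "offset": [0, 0, 0], "rot": [0, 0, 0]},
    {"jaw": 0.4, "offset": [0, 0, 0], "rot": [0, 0, 0]},
    {"jaw": 0.2, "offset": [0, 0, 0], "rot": [0, 0, 0]},
    {"jaw": 0, "offset": [0, 0, 0], "rot": [0, 0, 0]},
    {"jaw": 0, "offset": [0, 0, 0], "rot": [0, 0, 0]}
  ]
}}

```text
time_s: 22.5
eef_pos: [0.6594, 0.0684, 0.0127]
eef_rot: [0.0, 1.0, 0.0, 0.002]
wrist_force: [-0.2, -0.5, 6.5]
opening: 0.419
grasp_force: 60.1
```

Request:
{"name": "apply_moves", "arguments": {
  "moves": [
    {"jaw": 0, "offset": [0, 0, -15], "rot": [0, 0, 0]},
    {"jaw": 0, "offset": [0, 0, -35], "rot": [0, 0, 0]},
    {"jaw": 0, "offset": [0, 0, -35], "rot": [0, 0, 0]},
    {"jaw": 0, "offset": [-21, 49, 0], "rot": [0, 0, 0]},
    {"jaw": 0, "offset": [-21, 49, 0], "rot": [0, 0, 0]}
  ]
}}

```text
time_s: 23.12
eef_pos: [0.616, -0.03, 0.0975]
eef_rot: [0.0, 1.0, 0.001, 0.001]
wrist_force: [-0.1, -1.2, -1.4]
opening: 0.428
grasp_force: 60.1
```

Request:
{"name": "apply_moves", "arguments": {
  "moves": [
    {"jaw": 0, "offset": [-21, 49, 0], "rot": [0, 0, 0]},
    {"jaw": 0, "offset": [-21, 49, 0], "rot": [0, 0, 0]},
    {"jaw": 0, "offset": [-22, 49, 0], "rot": [0, 0, 0]},
    {"jaw": 0, "offset": [-22, 49, 0], "rot": [0, 0, 0]},
    {"jaw": 0, "offset": [-22, 48, 0], "rot": [0, 0, 0]}
  ]
}}

```text
time_s: 23.75
eef_pos: [0.5073, -0.2751, 0.0968]
eef_rot: [0.0, 1.0, 0.0, 0.0]
wrist_force: [0.4, -0.9, -0.5]
opening: 0.426
grasp_force: 60.1
```

Request:
{"name": "apply_moves", "arguments": {
  "moves": [
    {"jaw": 0, "offset": [0, 0, 25], "rot": [0, 0, 0]},
    {"jaw": 0, "offset": [0, 0, 25], "rot": [0, 0, 0]},
    {"jaw": 0, "offset": [0, 0, 15], "rot": [0, 0, 0]},
    {"jaw": 0, "offset": [0, 0, 0], "rot": [0, 0, 0]},
    {"jaw": 0, "offset": [0, 0, 0], "rot": [0, 0, 0]}
  ]
}}

```text
time_s: 24.38
eef_pos: [0.5087, -0.2738, 0.0318]
eef_rot: [0.0, 1.0, 0.0, 0.001]
wrist_force: [-0.3, -1.0, 0.1]
opening: 0.43
grasp_force: 60.2
```

Request:
{"name": "apply_moves", "arguments": {
  "moves": [
    {"jaw": 0, "offset": [0, 0, 7], "rot": [0, 0, 0]},
    {"jaw": 0, "offset": [0, 0, 4], "rot": [0, 0, 0]},
    {"jaw": 0, "offset": [0, 0, 2], "rot": [0, 0, 0]},
    {"jaw": 0, "offset": [0, 0, 1], "rot": [0, 0, 0]},
    {"jaw": 0, "offset": [0, 0, 0], "rot": [0, 0, 0]}
  ]
}}

```text
time_s: 25.0
eef_pos: [0.5081, -0.2736, 0.0168]
eef_rot: [0.0, 1.0, 0.0, 0.0]
wrist_force: [0.6, -0.7, -1.1]
opening: 0.427
grasp_force: 60.2
```

Request:
{"name": "apply_moves", "arguments": {
  "moves": [
    {"jaw": 0, "offset": [0, 0, 0.5], "rot": [0, 0, 0]},
    {"jaw": 0, "offset": [0, 0, 0.5], "rot": [0, 0, 0]},
    {"jaw": 0, "offset": [0, 0, 0.5], "rot": [0, 0, 0]},
    {"jaw": 0, "offset": [0, 0, 0], "rot": [0, 0, 0]},
    {"jaw": 0, "offset": [0, 0, 0], "rot": [0, 0, 0]}
  ]
}}

```text
time_s: 25.62
eef_pos: [0.5081, -0.2737, 0.0167]
eef_rot: [0.0, 1.0, 0.0, 0.0]
wrist_force: [-4.9, 3.0, 11.9]
opening: 0.428
grasp_force: 60.9
```

Contact made. Release, then retreat clear of the trays.

Request:
{"name": "apply_moves", "arguments": {
  "moves": [
    {"jaw": 0.5, "offset": [0, 0, 0], "rot": [0, 0, 0]},
    {"jaw": 0.6, "offset": [0, 0, 0], "rot": [0, 0, 0]},
    {"jaw": 0.85, "offset": [0, 0, 0], "rot": [0, 0, 0]},
    {"jaw": 1, "offset": [0, 0, -10], "rot": [0, 0, 0]},
    {"jaw": 1, "offset": [0, 0, -45], "rot": [0, 0, 0]}
  ]
}}

```text
time_s: 26.25
eef_pos: [0.506, -0.272, 0.0685]
eef_rot: [-0.002, 1.0, 0.0, -0.002]
wrist_force: [0.8, 0.0, 0.2]
opening: 1.0
grasp_force: 0.0
```

Request:
{"name": "apply_moves", "arguments": {
  "moves": [
    {"jaw": 1, "offset": [0, 0, -60], "rot": [0, 0, 0]},
    {"jaw": 1, "offset": [-50, 35, -10], "rot": [0, 0, 0]},
    {"jaw": 1, "offset": [-50, 35, 0], "rot": [0, 0, 0]},
    {"jaw": 1, "offset": [-50, 35, 0], "rot": [0, 0, 0]},
    {"jaw": 1, "offset": [-40, 40, 0], "rot": [0, 0, 0]}
  ]
}}

```text
time_s: 26.88
eef_pos: [0.3164, -0.4194, 0.1412]
eef_rot: [0.0, 1.0, 0.0, 0.0]
wrist_force: [0.5, -0.9, 0.0]
opening: 1.001
grasp_force: 0.0
```

Request:
{"name": "apply_moves", "arguments": {
  "moves": [
    {"jaw": 1, "offset": [-40, 40, 0], "rot": [0, 0, 0]},
    {"jaw": 1, "offset": [-40, 40, 0], "rot": [0, 0, 0]},
    {"jaw": 1, "offset": [0, 0, 0], "rot": [0, 0, 0]},
    {"jaw": 1, "offset": [0, 0, 0], "rot": [0, 0, 0]},
    {"jaw": 1, "offset": [0, 0, 0], "rot": [0, 0, 0]}
  ]
}}

```text
time_s: 27.5
eef_pos: [0.2391, -0.4976, 0.1403]
eef_rot: [-0.0, 1.0, 0.001, 0.0]
wrist_force: [0.3, 0.6, 0.0]
opening: 0.997
grasp_force: 0.0
```

Run:
```python
from h import *
H=dict(black_cap_bottle=.066,yellow_lid_jar=.056,crucible=.04,loupe=.044)
for cam in("top","scene"):
    p,d=ctrl.camera(cam);cv2.imwrite(f"pics/{cam}9.png",cv2.resize(p[:,:,::-1],(768,576)))
    for n in H:
        for r in ctrl.outline_of(cam,n)[:2]:
            c,_=cloud(cam,np.argwhere(r["region"])[:,::-1].copy(),d);k=abs(c[:,2]-H[n])<.006
            if k.sum()>5: print(cam,n,round(r["score"],2),np.round((c[k,:2].max(0)+c[k,:2].min(0))*500),k.sum())
```

```text
top black_cap_bottle 0.45 [524. 251.] 82
top yellow_lid_jar 0.8 [ 568. -312.] 223
top yellow_lid_jar 0.73 [353.  -5.] 205
top crucible 0.66 [583. 292.] 259
top loupe 0.75 [ 508. -271.] 233
scene black_cap_bottle 0.61 [525. 250.] 69
scene yellow_lid_jar 0.88 [ 571. -312.] 248
scene yellow_lid_jar 0.83 [355.  -5.] 119
scene crucible 0.82 [585. 291.] 254
scene loupe 0.82 [ 510. -272.] 214
```

View pics/top9.png

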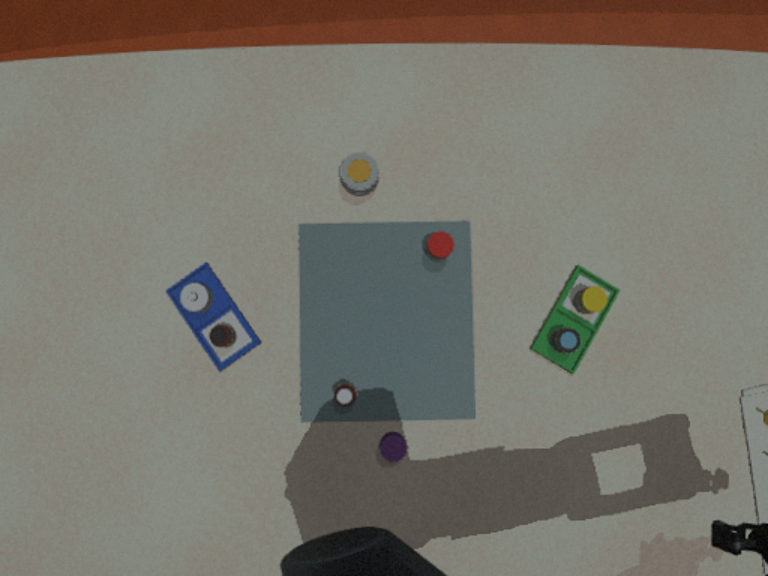

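View pics/scene9.png

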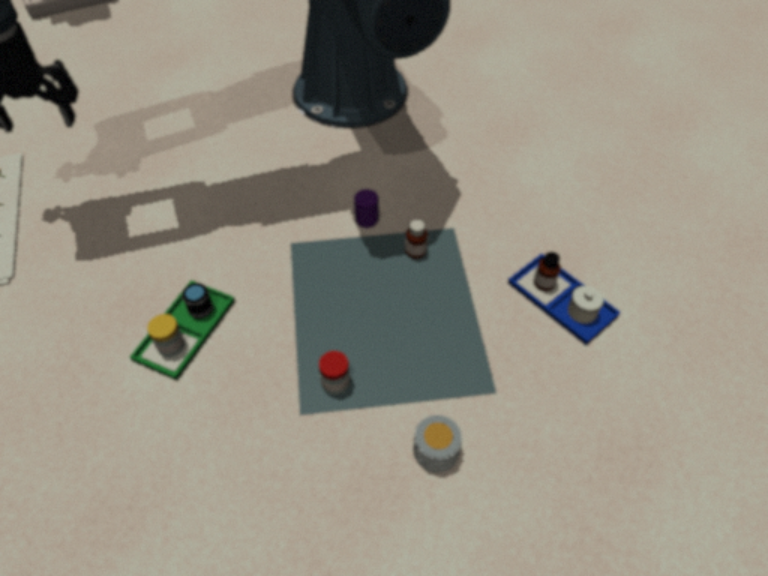

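Both views show all four items upright and within a few mm of their bay centres: the bottle and crucible at (222,335) and (194,297), and the jar and loupe at (594,299) and (568,340) in the top view. The bystanders are unmoved, so I hand in.

```bash
python3 -c "
from bench import ctrl
print(ctrl.hand_in())"
```

```text
the job is handed in; nothing more can be done
None
```

Both kits are made up and handed in: the black-cap bottle and crucible are in the blue tray, the yellow-lid jar and loupe in the green tray, all upright and roughly centred; the bystanders were not moved.

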